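Spring check of a mirror tilt mount

ROBOT

A 6-joint arm with a two-finger parallel gripper is mounted at the origin on the work surface. World frame = base frame: x ahead of the robot, y to its left, z up, the work surface at z = 0. Lengths are in m, angles in rad, forces in N, time in s.
With the tool pointing down it reaches from about 0.275 to 0.725 m from the base axis. Payload 5.6 kg.
Tool frame: the origin (TCP) lies between the finger pads; the fingertips stand 8 mm ahead of it and the grasp point (between the pads) lies 11 mm behind it; z points along the fingers, y is the line along which they close (so a half turn about z gives the same grasp; the last joint's range is limited). The gripper opens to 85 mm and grips with 20 to 120 N. Pads are 22 mm wide; open, the fingers measure 114 mm over their backs; the gripper's body (76 mm by 85 mm) begins 54 mm behind the grasp point. The pads swing forward as they close: fully open they stand 13 mm farther back than shut.
Start: joints at [-0.908, 0.255, 0.108, 0, -1.424, -0.285], TCP at [0.203, -0.511, 0.204] pointing down, gripper open.
Joint ranges: [-2.95, 2.95], [-1.21, 1.97], [-1.09, 1.5], [-2.87, 1.71], [-2.94, -0.07], [-3.05, 3.05]. Speed limits (rad/s): [2.57, 2.57, 3.14, 3.14, 3.14, 3.14].

INTERFACE

Orientations are given as [roll, pitch, yaw] about the fixed x, y, z axes, in that order (R = Rz(yaw) Ry(pitch) Rx(roll)).
In Python, from workcell import readout, eyes, env, finder gives the robot as it stands.
- The arm moves only by the shell command python3 -m creep 'ROWS' [FORCE]. ROWS is JSON, a list of rows, each a list of 3 entries, a list of its own where there are three numbers: the turn, a rotation vector about the tool's x, y, z in rad, then the shift along the tool's x, y, z in cm, then the finger opening in cm, from 0 to 8.54. A call has 1 to 8 rows; each row shifts and turns the commanded pose from where the row before left it, along the tool's axes as they then stand; what a row does not reach is not made up. A row lasts 1/12 s, in which the tool goes at most 41.7 mm and 7.16 degrees, less where a joint would pass 70% of its speed; a pose out of reach is approached as far as the arm can. A call with a gripper value outside its range is refused whole. The fingers move at their own pace and stop on an object; FORCE is the grip in N (left out, the last holds). Time passes only in rows, so rows that do not move let the fingers close. It gives the time, the measured TCP pose, the force, the opening and the grip force at its end, in the units of the state.
- readout.get_obs(): the state, without advancing time (a new reading comes with each control period).
- eyes.camera(name): name is "scene" or "side" or "wrist"; returns a dict with "color" (420x560x3 uint8, blue, green, red), "vertical_fov" (degrees; the focal length in pixels is half the picture's height over the tangent of half this angle, whatever the lens; pixels are square), "cx", "cy" (the principal point, pixels), "k1" (the pictures are not rectified: a ray, as slopes to the right and down, at radius r is drawn at 1 + k1 r^2 times it, then the intrinsics apply), "extrinsics" (4x4, takes a point from camera to world coordinates). Camera axes: x right, y up, looking along -z (the intrinsics and any distortion apply to the point x, -y, -z); pixel columns grow to the right and rows downward; lengths in m; the calibration is good to about 2 mm. A picture is of the moment at which its call begins. There is no depth.
- env.close_job(): hands the job in; it is judged then, once.
Trained networks look in the newest picture that a camera, given by its name, has taken for a name from the list of things; names that differ only in an ending like _2 or _b are one class to them, and where a whole thing is asked for, a point or a joint stands for the part that bears it (a point fixed in the world has none). Each returns a list of dicts, best first, with "score" (0 to 1); they miss things now and then, are a little off and sometimes report something else, mostly with a low value. They report only what shows in the picture. A call takes as long as a camera call. They do not tell look-alikes from the thing itself.
- finder.look_for(thing, camera): "rect" ([left, top, right, bottom] in pixels, round what is visible of it).
- finder.landmark_of(thing, camera): "pixel" ([column, row] in pixels: a listed point, or the origin of a listed thing).
The state is a dict: "time": time; "joint_positions": joint angles; "qd": joint speeds; "joint_torque": joint torques, N m; "position": TCP position; "eef_rot": TCP orientation; "wrist_force": force on the tool from outside, world axes, zero at the start; "wrist_torque": the same for the moment, N m; "finger_gap": finger opening in m; "grasp_force": force on a finger pad.
Only numpy, scipy, OpenCV 4.12 (cv2) and the standard library are available. Lean on these libraries where they do the work, as an engineer would, in place of code of your own. Each camera call takes 0.05 s, during which the arm holds its last target. There are 200 camera calls.

TASK

Check the spring of the mirror mount that has the orange pad: with the fingertips press the orange corner pad down until the red pointer stands level with the green marker on that mount's scale, keep it there for about a second without pushing the pointer past the marker, then let go so that the plate springs all the way back. Do not touch the mirror, do not shift the mount, and leave the blue-padded mount and everything else on the bench where it is; nothing is to be picked up.

Things in the scene. Friction and masses are not known exactly. Their poses are not given: they have to be found in the camera images.
- orange_mount: Mount to check, loose, 2.6 kg, left or right on the bench. Steel base 150 x 190 x 12 mm; origin: centre of its underside, x, y along the sides, z up; yaw up to 0.4 rad either way. Aluminium tilt plate 120 x 110 mm, top at z = 60, hinged on a line along y at x = 50, z = 55. A needle rises from it at x = 50, y = -50 beside a white scale 218 high whose post is at x = 22, y = -86.
- orange_pad_top (a point): Centre of the top of the orange press pad, a disc 32 mm across and 7 mm thick on a steel stem, at the plate's corner at x = -50, y = 45 mm in the base's frame, 88 mm above the bench at rest. It moves with the plate: about 1 mm down for each 0.01 rad (100 mm from the hinge line).
- orange_tilt (a joint): Tilt of the orange mount's plate: 0 at rest (sprung back), growing as the pad corner is pressed down, in rad; stop at 0.28. The spring wants about 2.5 N on the pad to start moving and about 0.4 N more for each 0.01 rad; let go, it springs back to 0 by itself.
- orange_pointer (a point): Tip of the red pointer of the orange mount, 170 mm above the hinge line, at the end of a 28 mm sideways bend over the scale. As the pad is pressed the tip moves towards the base's -x, 1.7 mm for each 0.01 rad (1.7 mm for each 1 mm of pad travel).
- orange_mark (a point): Centre of the top of the green marker on the orange mount's scale: 16 mm wide along the scale (the base's x), 20 mm long, 11 mm high; axes as the base's. It is set 20 to 36 mm to the -x side of the pointer's rest position, differently each time. Pointer and marker are level when they have the same x in the base's frame (13 mm apart in y); within the marker's width counts.
- blue_mount: A second mount of the same build and size, but with a blue pad (same corner), on the other side of the bench; leave it alone. Steel base 150 x 190 x 12 mm; origin: centre of its underside, axes as for the orange one; its scale stands 225 mm high.
- blue_tilt (a joint): Tilt of the blue mount's plate, 0 at rest, in rad; to stay at 0.
- orange_mirror: The mirror glass on the orange mount: a pale blue-grey disc 72 mm across, 3 mm thick; origin at the centre of its underside, at x = -8, y = -8 mm in the base's frame. Not to be touched. Its edge is 16 mm from the edge of the pad, and its face 20 mm lower than the pad's top.
- screwdriver: Screwdriver, 150 mm long, lying across in front of the orange mount. Bystander; origin under its middle.
- jar: Small jar, 44 mm across, 50 mm high, behind the orange mount. Bystander; origin at the centre of its underside.
- lens_ring: Black lens retaining ring, 42 mm across, 16 mm high, in front of the blue mount. Bystander; origin at the centre of its underside.
- bottle: White bottle with a yellow cap, 60 mm across, 150 mm high, at the left. Bystander; origin at the centre of its underside.
- wrench: Wrench, 160 mm long, lying at the right. Bystander; origin under its middle.
- cup: Empty white cup, 72 mm across, 85 mm high, near the front right. Bystander; origin at the centre of its underside.
Things that resemble listed ones, but are neither listed nor needed, are in the scene too. Leave any turquoise look-alike of the orange_mount alone.

How it is judged:
On the way, in this order (a step that is already met when the one before it is completed fails the run):
1. the orange pad is pressed and the pointer is kept level with the green marker (within its 16 mm width) for 0.6 s (x of orange_pointer in the frame of orange_mark between -0.008 and 0.008 m and contact force between the fingers and orange_pad above 1 N), for 0.6 s.
2. the pad is released and the plate has sprung back (value of joint orange_tilt below 0.015 rad and contact force between the fingers and orange_pad below 0.1 N), for 0.2 s.
At the end, for the whole second after the job is handed in: The orange plate is back at rest (tilt under 0.015 rad), the blue plate untouched (under 0.02 rad), both mounts and the marker within 12 mm of where they began, every bystander within 30 mm of its start, nothing moving (value of joint orange_tilt below 0.015 rad and value of joint blue_tilt below 0.02 rad and distance of each of orange_mount, orange_mark, blue_mount from where it was at the start of the episode below 0.012 m and distance of each of screwdriver, jar, lens_ring, bottle, wrench, cup from where it was at the start of the episode below 0.03 m and linear speed of orange_mount below 0.02 m/s).
It fails at once if the pointer is pushed past the marker (more than 12 mm beyond its centre) (x of orange_pointer in the frame of orange_mark below -0.012 m).
It fails at once if the mirror is touched (contact force between any of the fingers, the arm and orange_mirror above 0.3 N).
It fails at once if the blue mount's plate is pressed (value of joint blue_tilt above 0.03 rad).
It fails at once if a mount is shifted, or the marker is moved along its scale (distance of any of orange_mount, blue_mount, orange_mark from where it was at the start of the episode above 0.012 m).
It fails at once if a bystander is knocked, lifted or carried (distance of any of screwdriver, jar, lens_ring, bottle, wrench, cup from where it was at the start of the episode above 0.03 m).
It also fails if it takes over 40 s, if anything falls off the work surface, if the arm or the gripper's body presses on something with over 40 N, if the wrist force passes 120 N, or if a joint passes its speed limit or range.

## Working session

There is one attempt and no reset: what is moved stays moved. The work goes in short steps, Python scripts to look and compute and a shell command to move; the robot and the scene stay as the last step left them, time stands still between calls to the robot, and variables do not carry over. Pictures are saved under pics/ and viewed, at most 10 in all, crops included, and the job is handed in when it is done.

```bash
mkdir -p pics; cat > h.py <<'E'
import numpy as np, cv2
from workcell import readout, eyes, env, finder
def ray(c,px):
    f=210/np.tan(np.radians(c["vertical_fov"])/2)
    d=np.array([(px[0]-c["cx"])/f,(px[1]-c["cy"])/f]); u=d.copy()
    for _ in range(20): u=d/(1+c["k1"]*(u@u))
    E=np.array(c["extrinsics"]); v=E[:3,:3]@np.array([u[0],-u[1],-1]); return E[:3,3],v/np.linalg.norm(v)
def proj(c,P):
    f=210/np.tan(np.radians(c["vertical_fov"])/2)
    E=np.array(c["extrinsics"]); p=E[:3,:3].T@(np.array(P)-E[:3,3]); u=np.array([p[0],-p[1]])/-p[2]
    u=u*(1+c["k1"]*(u@u)); return u*f+[c["cx"],c["cy"]]
def atz(c,px,z):
    o,v=ray(c,px); return o+v*(z-o[2])/v[2]
def tri(L):
    A=np.zeros((3,3));b=np.zeros(3)
    for c,px in L:
        o,v=ray(c,px);M=np.eye(3)-np.outer(v,v);A+=M;b+=M@o
    return np.linalg.solve(A,b)
E
cat > a.py <<'E'
from h import *
np.set_printoptions(precision=3,suppress=True)
C={n:eyes.camera(n) for n in("scene","side","wrist")}
cv2.imwrite("pics/scene.png",C["scene"]["color"]);cv2.imwrite("pics/side.png",C["side"]["color"])
for n in C:
    print(n,np.array(C[n]["extrinsics"])[:3,3],C[n]["vertical_fov"],C[n]["k1"])
    for t in("orange_mount","orange_pad_top","orange_pointer","orange_mark","orange_mirror","blue_mount"):
        for d in finder.landmark_of(t,n)[:3]:
            z={"orange_pad_top":.088,"orange_pointer":.225,"orange_mark":.22,"orange_mirror":.06}.get(t,0)
            print(n,t,round(d["score"],2),np.round(d["pixel"]),atz(C[n],d["pixel"],z))
o=readout.get_obs();print(o)
E
python3 a.py
```

```text
scene [1.188 0.345 0.903] 53.31149321624635 0.03427282253077729
scene orange_mount 0.88 [414. 227.] [0.188 0.35  0.   ]
scene orange_mount 0.83 [299. 299.] [0.585 0.138 0.   ]
scene orange_pad_top 0.56 [300. 282.] [0.596 0.14  0.088]
scene orange_pad_top 0.41 [322. 265.] [0.524 0.17  0.088]
scene orange_pad_top 0.24 [428. 325.] [0.58  0.441 0.088]
scene orange_pointer 0.74 [271. 256.] [0.661 0.093 0.225]
scene orange_pointer 0.72 [212. 171.] [ 0.468 -0.175  0.225]
scene orange_pointer 0.66 [267. 245.] [0.635 0.071 0.225]
scene orange_mark 0.64 [420. 190.] [0.289 0.333 0.22 ]
scene orange_mark 0.58 [268. 246.] [0.634 0.071 0.22 ]
scene orange_mirror 0.72 [301. 282.] [0.575 0.135 0.06 ]
scene orange_mirror 0.65 [412. 213.] [0.197 0.332 0.06 ]
scene blue_mount 0.76 [197. 248.] [ 0.554 -0.195  0.   ]
side [0.394 0.876 1.092] 51.61662943043687 -0.1105114182511473
side orange_mount 0.75 [227. 275.] [0.587 0.149 0.   ]
side orange_mount 0.58 [361. 350.] [0.193 0.356 0.   ]
side orange_mount 0.47 [206. 206.] [ 0.706 -0.124  0.   ]
side orange_pad_top 0.65 [244. 267.] [0.53  0.175 0.088]
side
[... 395 characters left out ...]
_mirror 0.56 [371. 334.] [0.177 0.339 0.06 ]
side blue_mount 0.76 [256. 199.] [ 0.538 -0.176  0.   ]
wrist [ 0.127 -0.541  0.373] 62.17953712869042 -0.044959241426167924
wrist orange_mount 0.25 [448. 409.] [ 0.431 -0.163  0.   ]
{'time': 1.05, 'joint_positions': array([-0.908,  0.255,  0.108, -0.   , -1.424, -0.285]), 'qd': array([-0.001,  0.   , -0.002,  0.001, -0.001, -0.   ]), 'joint_torque': array([  0.   , -38.641,  23.806,   5.368,  -0.001,  -0.   ]), 'position': array([ 0.203, -0.511,  0.204]), 'eef_rot': array([ 3.142,  0.   , -2.764]), 'wrist_force': array([ 0.144, -0.277, -0.783]), 'wrist_torque': array([ 0.015,  0.008, -0.018]), 'grasp_force': 0.0, 'finger_gap': 0.085612946139965}
```

View pictures.

View pics/scene.png

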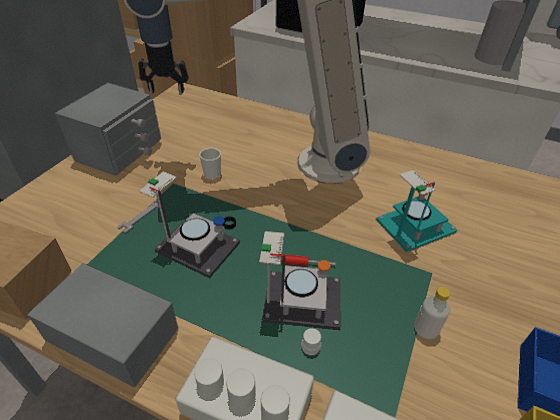

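View pics/side.png

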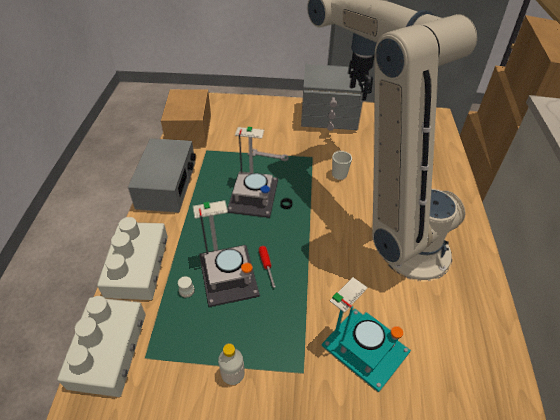

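```bash
cat > b.py <<'E'
from h import *
np.set_printoptions(precision=4,suppress=True)
C={n:eyes.camera(n) for n in("scene","side")}
L={}
rows=[]
for n,(x0,y0),(x1,y1) in(("scene",(300,250),(345,280)),("side",(232,255),(262,280))):
    im=C[n]["color"]; h=cv2.cvtColor(im,cv2.COLOR_BGR2HSV)
    m=cv2.inRange(h,(7,150,120),(16,255,255)); m2=np.zeros_like(m); m2[y0:y1,x0:x1]=m[y0:y1,x0:x1]
    ys,xs=np.nonzero(m2); print(n,len(xs),xs.min(),xs.max(),ys.min(),ys.max(),xs.mean(),ys.mean())
    L[n]=(xs.mean(),ys.mean())
    for t in("orange_pad_top","orange_mark","orange_pointer","orange_mirror","orange_mount"):
        for d in finder.landmark_of(t,n)[:4]:print(n,t,round(d["score"],2),np.round(d["pixel"],1))
a=C["scene"]["color"][225:330,255:345];b=C["side"]["color"][195:300,185:275]
cv2.imwrite("pics/crop.png",np.hstack([cv2.resize(i,(400,467),interpolation=cv2.INTER_CUBIC) for i in(a,b)]))
print(tri([(C[n],L[n]) for n in L]))
E
python3 b.py
```

```text
scene 97 318 329 260 270 323.5360824742268 264.9587628865979
scene orange_pad_top 0.69 [325.3 266.2]
scene orange_mark 0.6 [419.2 187.1]
scene orange_mark 0.58 [267.3 249.4]
scene orange_pointer 0.95 [423.4 185.2]
scene orange_pointer 0.86 [270.8 255.8]
scene orange_mirror 0.92 [300.8 283.1]
scene orange_mirror 0.48 [418.1 213.7]
scene orange_mount 0.82 [418.3 226.8]
scene orange_mount 0.79 [299.2 299.1]
scene orange_mount 0.43 [304.9 265.2]
side 90 241 252 263 272 246.36666666666667 267.3666666666667
side orange_pad_top 0.62 [243.8 267.1]
side orange_pad_top 0.51 [395.8 330.3]
side orange_mark 0.52 [335.7 299.6]
side orange_mark 0.49 [206.9 207.9]
side orange_pointer 0.76 [342.3 298.6]
side orange_mirror 0.85 [372.5 336. ]
side orange_mirror 0.76 [229.  263.3]
side orange_mount 0.72 [225.6 274.4]
side orange_mount 0.71 [366.1 346.7]
[0.5213 0.1733 0.0855]
```

View pics/crop.png

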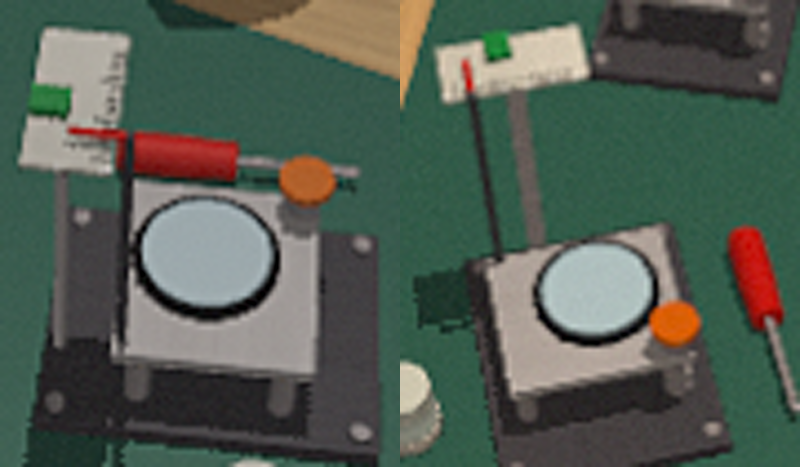

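```bash
cat > c.py <<'E'
from h import *
from scipy.optimize import least_squares
np.set_printoptions(precision=4,suppress=True)
C={n:eyes.camera(n) for n in("scene","side")}
P={"pad":((-50,45,86.5),(323.5,265),(246.4,267.4)),"ptr":((50,-78,225),(270.8,254.2),(199.9,209)),
"mir":((-8,-8,68),(301.8,281.7),(229.6,260.3)),"mark":(None,(266.2,247.5),(206.8,205.1))}
def W(p,q):
    c,s=np.cos(p[2]),np.sin(p[2]);q=np.array(q)/1000
    return np.array([p[0]+c*q[0]-s*q[1],p[1]+s*q[0]+c*q[1],q[2]])
def f(p):
    r=[]
    for k,(q,a,b) in P.items():
        if q is None:q=(p[3]*1000,-91,p[4]*1000)
        w=W(p,q); r+=[proj(C["scene"],w)-a,proj(C["side"],w)-b]
    return np.concatenate(r)
s=least_squares(f,[.586,.143,.27,.022,.226],loss="soft_l1");p=s.x
print(p,f(p).reshape(-1,4));print("pad",W(p,(-50,45,88)),"d mm",50-p[3]*1000)
for k,v in P.items():print(k,tri([(C["scene"],v[1]),(C["side"],v[2])]))
o=readout.get_obs();psi=o["eef_rot"][2];d=W(p,(-50,45,88))-o["position"]
print("tool xy to pad cm",100*np.array([np.cos(psi)*d[0]+np.sin(psi)*d[1],np.sin(psi)*d[0]-np.cos(psi)*d[1]]),o["time"])
E
python3 c.py
```

```text
[0.5832 0.1482 0.3322 0.0289 0.2205] [[ 0.7682  0.3011  0.1389 -0.3321]
 [ 0.443  -0.0512 -0.2394 -0.5065]
 [-0.1465 -0.6207 -0.6824 -1.3104]
 [ 0.3035  0.1296  0.0446 -0.1676]]
pad [0.5212 0.1744 0.088 ] d mm 21.127610142317774
pad [0.5212 0.1732 0.0852]
ptr [0.6553 0.0898 0.2229]
mir [0.5763 0.1382 0.0627]
mark [0.6402 0.0711 0.2201]
tool xy to pad cm [-54.8796  51.9817] 1.75
```

Candidates: the orange-padded dark mount (scene 300,290; pad 324,265), the turquoise look-alike (418,220) and the blue-padded mount (197,240). I choose the dark one with the orange pad: the crop shows its pad at crop pixel (307,180), with the green marker about 20 mm to the -x side of the red tip. First I go up, then across at about 0.32 m.

```bash
python3 -m creep '[[[0,0,0],[0,0,-4],0],[[0,0,0],[0,0,-4],0],[[0,0,0],[0,0,-4],0],[[0,0,0],[-2.8,2.6,0],0],[[0,0,0],[-2.8,2.6,0],0],[[0,0,0],[-2.8,2.6,0],0],[[0,0,0],[-2.8,2.6,0],0],[[0,0,0],[-2.8,2.6,0],0]]' 20
python3 -m creep '[[[0,0,0],[-2.8,2.6,0],0],[[0,0,0],[-2.8,2.6,0],0],[[0,0,0],[-2.8,2.6,0],0],[[0,0,0],[-2.8,2.6,0],0],[[0,0,0],[-2.8,2.6,0],0],[[0,0,0],[-2.8,2.6,0],0],[[0,0,0],[-2.8,2.6,0],0],[[0,0,0],[-2.8,2.6,0],0]]'
```

```text
time: 2.42
position: [0.2853, -0.3372, 0.3238]
eef_rot: [-3.141, 0.0, -2.764]
wrist_force: [1.1, -0.8, -0.5]
finger_gap: -0.0003
grasp_force: 0.0
time: 3.08
position: [0.4168, -0.0609, 0.3241]
eef_rot: [-3.141, 0.001, -2.763]
wrist_force: [0.1, -0.4, -0.4]
finger_gap: 0.0001
grasp_force: 0.0
```

```bash
python3 -m creep '[[[0,0,0],[-2.8,2.6,0],0],[[0,0,0],[-2.8,2.6,0],0],[[0,0,0],[-2.8,2.6,0],0],[[0,0,0],[-2.8,2.6,0],0],[[0,0,0],[-2.5,2.6,0],0],[[0,0,0],[-1.2,1.6,0],0],[[0,0,0],[0,0,0],0],[[0,0,0],[0,0,0],0]]'
cat > d.py <<'E'
import sys
from h import *
np.set_printoptions(precision=4,suppress=True)
o=readout.get_obs();psi=o["eef_rot"][2];d=np.array([.5212,.174,.088])-o["position"]
print("cm",100*np.array([np.cos(psi)*d[0]+np.sin(psi)*d[1],np.sin(psi)*d[0]-np.cos(psi)*d[1],-d[2]-.008]),o["time"],o["wrist_force"],o["position"])
E
python3 d.py
```

```text
time: 3.75
position: [0.5013, 0.1289, 0.323]
eef_rot: [-3.141, -0.001, -2.762]
wrist_force: [-0.6, 0.3, 0.4]
finger_gap: -0.0002
grasp_force: 0.0
cm [-3.5192  3.4525 22.6987] 3.75 [-0.5551  0.2687  0.3682] [0.5013 0.1289 0.323 ]
```

```bash
python3 -m creep '[[[0,0,0],[-1.75,1.7,0],0],[[0,0,0],[-1.75,1.7,0],0],[[0,0,0],[0,0,4],0],[[0,0,0],[0,0,4],0],[[0,0,0],[0,0,4],0],[[0,0,0],[0,0,4],0],[[0,0,0],[0,0,2.5],0],[[0,0,0],[0,0,0],0]]'
cat >> d.py <<'E'
C={n:eyes.camera(n) for n in("side","wrist","scene")}
a=C["scene"]["color"][200:330,255:385];b=C["side"]["color"][180:310,180:310]
cv2.imwrite(sys.argv[1],np.hstack([cv2.resize(i,(400,400),interpolation=cv2.INTER_CUBIC) for i in(a,b)]))
cv2.imwrite("pics/w_"+sys.argv[1][5:],C["wrist"]["color"])
h=cv2.cvtColor(C["wrist"]["color"],cv2.COLOR_BGR2HSV);m=cv2.inRange(h,(7,150,120),(16,255,255));n,l,s,c=cv2.connectedComponentsWithStats(m)
print([ (s[i].tolist(),c[i],atz(C["wrist"],c[i],.087)) for i in range(1,n) if s[i,4]>60])
E
python3 d.py pics/d1.png
```

```text
time: 4.42
position: [0.5173, 0.1699, 0.1332]
eef_rot: [-3.141, -0.011, -2.765]
wrist_force: [-1.6, -0.6, 0.4]
finger_gap: -0.0003
grasp_force: 0.0
cm [-0.5092  0.2405  3.7219] 4.4167 [-1.6007 -0.5814  0.3534] [0.5173 0.1699 0.1332]
[([261, 205, 45, 45, 521], array([283.3493, 237.5758]), array([0.5282, 0.1754, 0.087 ]))]
```

View pics/w_d1.png

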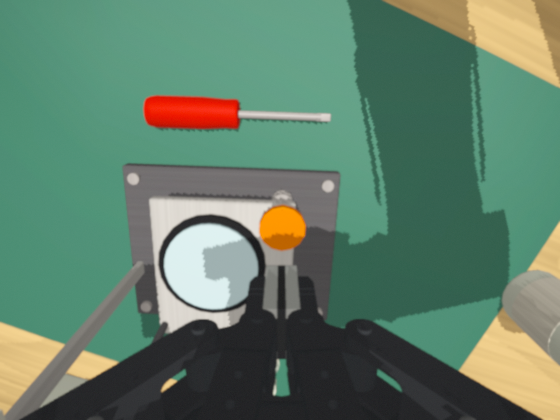

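The wrist picture shows the pad disc at (283,228), the mirror at (210,263) and the fingertips at (282,268), just in front of the pad. I'll get the pad position from the disc centre.

```bash
python3 - <<'E'
from h import *
c=eyes.camera("wrist");o=readout.get_obs();print(o["position"],o["eef_rot"],o["qd"].round(3))
h=cv2.cvtColor(c["color"],cv2.COLOR_BGR2HSV);m=cv2.inRange(h,(5,150,80),(22,255,255));n,l,s,cc=cv2.connectedComponentsWithStats(m)
i=1+np.argmax(s[1:,4]);px=s[i,:2]+s[i,2:4]/2-.5;pad=atz(c,px,.088);print(s[i],px,pad)
psi=o["eef_rot"][2]
for t in(pad,np.array([.5212,.174,.088])):
    d=t-o["position"];print(100*np.array([np.cos(psi)*d[0]+np.sin(psi)*d[1],np.sin(psi)*d[0]-np.cos(psi)*d[1]]))
print(atz(c,finder.landmark_of("orange_pad_top","wrist")[0]["pixel"],.088))
E
```

```text
[0.52291189 0.17263725 0.14172103] [-3.14153913  0.00506274 -2.76396188] [ 0.004 -0.003  0.005 -0.006  0.006  0.   ]
[ 260  198   45   44 1593] [282.  219.5] [0.52078777 0.17193585 0.088     ]
[0.22330705 0.01312263]
[0.10887969 0.18979367]
[0.52388123 0.17397158 0.088     ]
```

```bash
python3 -m creep '[[[0,0,0],[0.15,0.1,1],0],[[0,0,0],[0,0,1],0],[[0,0,0],[0,0,1],0],[[0,0,0],[0,0,0.8],0],[[0,0,0],[0,0,0.3],0],[[0,0,0],[0,0,0],0],[[0,0,0],[0,0,0],0]]'
```

```text
time: 5.25
position: [0.5196, 0.1727, 0.0978]
eef_rot: [-3.141, -0.0, -2.764]
wrist_force: [0.5, -0.4, -0.5]
finger_gap: -0.0001
grasp_force: 0.0
```

```bash
python3 -m creep '[[[0,0,0],[0,0,0.2],0],[[0,0,0],[0.03,0,0.2],0],[[0,0,0],[0.06,0,0.2],0],[[0,0,0],[0.06,0,0.2],0],[[0,0,0],[0.06,0,0.2],0],[[0,0,0],[0,0,0],0],[[0,0,0],[0,0,0],0]]'; python3 d.py pics/d2.png
```

```text
time: 5.83
position: [0.5174, 0.1719, 0.0876]
eef_rot: [-3.141, -0.0, -2.764]
wrist_force: [-0.5, 0.8, 0.6]
finger_gap: -0.0003
grasp_force: 0.0
cm [-0.4326  0.0501 -0.8421] 5.8333 [-0.5451  0.8082  0.6304] [0.5174 0.1719 0.0876]
[([250, 233, 58, 44, 1163], array([278.7498, 258.1952]), array([0.5194, 0.1713, 0.087 ]))]
```

View pics/d2.png

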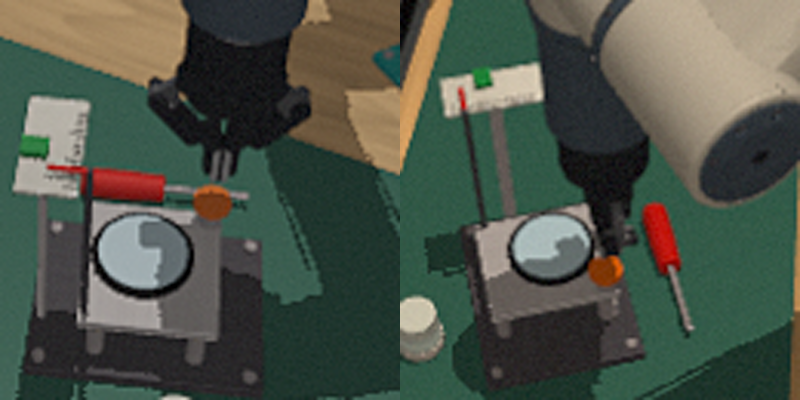

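The picture shows the pointer unmoved. The fingertips, at crop pixels (220,175) and (612,245), do not touch the pad yet. I'll compare projected and seen tips.

```bash
python3 - <<'E'
from h import *
o=readout.get_obs();p=o["position"].copy();t=p-[0,0,.008];print(o["position"],o["wrist_force"])
for n,x0,y0 in(("scene",255,200),("side",180,180)):
    c=eyes.camera(n)
    off=400 if n=="side" else 0
    for q in(t,t+[0,0,.02],np.array([.5208,.1725,.088])): print(n,(proj(c,q)-[x0,y0])*400/130+[off,0])
E
```

```text
[0.51759135 0.17207107 0.08783373] [ 0.89313953 -0.31959717 -0.179385  ]
scene [211.28923995 202.0541687 ]
scene [213.56768552 186.25665041]
scene [211.30801402 198.56522607]
side [609.2635165  270.33851227]
side [608.51308485 257.59294031]
side [605.41627952 265.28319363]
```

View pics/w_d2.png

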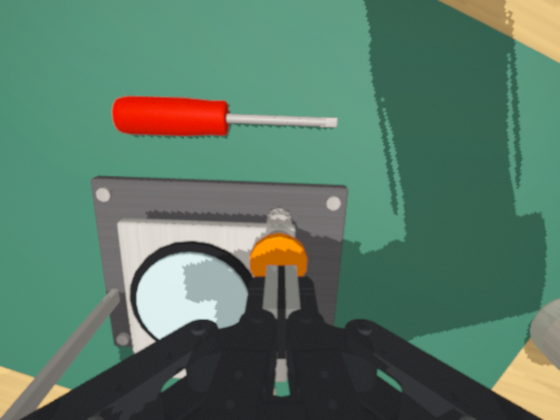

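```bash
python3 - <<'E'
from h import *
C={n:eyes.camera(n) for n in("scene","side","wrist")}
a=C["scene"]["color"][240:285,305:350];b=C["side"]["color"][235:280,225:270]
cv2.imwrite("pics/z.png",np.hstack([cv2.resize(i,(400,400),interpolation=cv2.INTER_NEAREST) for i in(a,b)]))
o=readout.get_obs();p=o["position"]
for dz in(.008,0,-.02): print(proj(C["wrist"],p-[0,0,dz]))
print(tri([(C["scene"],(255+220*.325,200+178*.325)),(C["side"],(180+212*.325,180+250*.325))]),p)
E
```

```text
[281.31818353 249.87695148]
[281.323165   256.10414856]
[281.33753236 274.11380806]
[0.51485799 0.17414196 0.11129568] [0.51750103 0.17203269 0.08773466]
```

View pics/z.png

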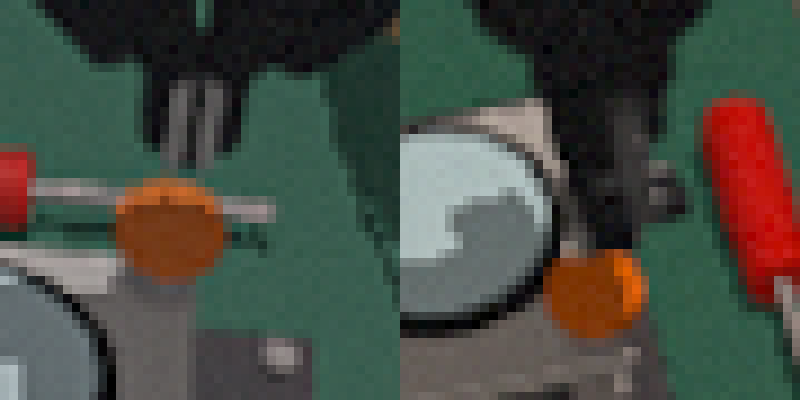

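The zoom shows the shut fingertips ending above the pad: scene about (326,259), side about (249,263). They are roughly 2 cm higher than the TCP offset suggests. I'll recentre and go down in small steps, watching force.

```bash
python3 -m creep '[[[0,0,0],[-0.3,0,0],0],[[0,0,0],[0,0,0.2],0],[[0,0,0],[0,0,0.2],0],[[0,0,0],[0,0,0.2],0],[[0,0,0],[0,0,0.2],0],[[0,0,0],[0,0,0.2],0],[[0,0,0],[0,0,0],0]]'
```

```text
time: 6.82
position: [0.5199, 0.173, 0.0771]
eef_rot: [-3.142, -0.001, -2.764]
wrist_force: [-1.0, 0.1, -0.5]
finger_gap: -0.0002
grasp_force: 0.0
```

```bash
cat > e.py <<'E'
from h import *
C={n:eyes.camera(n) for n in("scene","side")}
o=readout.get_obs();print(o["time"],o["position"],o["wrist_force"].round(2))
L={}
for n,(x0,y0,x1,y1) in(("scene",(255,228,290,262)),("side",(190,195,225,225))):
    h=cv2.cvtColor(C[n]["color"],cv2.COLOR_BGR2HSV)[y0:y1,x0:x1]
    r=cv2.inRange(h,(0,150,90),(6,255,255))|cv2.inRange(h,(174,150,90),(180,255,255));g=cv2.inRange(h,(50,170,70),(75,255,255))
    if n=="scene": r[:,20:]=0
    for k,m in(("r",r),("g",g)):
        ys,xs=np.nonzero(m)
        if len(xs): L[n+k]=(xs.min()+x0,ys.mean()+y0) if n+k=="scener" else ((xs[ys==ys.min()].mean()+x0,ys.min()+y0) if k=="r" else (xs.mean()+x0,ys.mean()+y0)); print(n,k,len(xs),L[n+k])
R=tri([(C[n],L[n+"r"]) for n in C]);G=tri([(C[n],L[n+"g"]) for n in C]);d=R-G
print(R,G,"x in mark mm",1000*(np.cos(.332)*d[0]+np.sin(.332)*d[1]))
E
python3 e.py;  python3 -m creep '[[[0,0,0],[0,0,0.15],0],[[0,0,0],[0,0,0.15],0],[[0,0,0],[0,0,0],0]]'
```

```text
6.9167 [0.52019341 0.17306198 0.07757105] [0.05 0.14 0.28]
scene r 4 (np.int64(271), np.float64(254.0))
scene g 13 (np.float64(267.2307692307692), np.float64(246.92307692307693))
side r 8 (np.float64(199.0), np.int64(209))
side g 26 (np.float64(206.26923076923077), np.float64(204.65384615384616))
[0.65697265 0.09141365 0.22527107] [0.64082412 0.07380538 0.22428529] x in mark mm 21.005842861647405
time: 7.17
position: [0.5201, 0.1731, 0.0744]
eef_rot: [3.142, -0.0, -2.764]
wrist_force: [-0.8, 0.5, 0.7]
finger_gap: -0.0001
grasp_force: 0.0
```

```bash
python3 -m creep '[[[0,0,0],[0,0,0.15],0],[[0,0,0],[0,0,0.15],0],[[0,0,0],[0,0,0],0]]';python3 -m creep '[[[0,0,0],[0,0,0.15],0],[[0,0,0],[0,0,0.15],0],[[0,0,0],[0,0,0],0]]'; python3 e.py
```

```text
time: 7.42
position: [0.52, 0.1731, 0.0713]
eef_rot: [3.142, -0.001, -2.764]
wrist_force: [0.6, 0.1, 0.1]
finger_gap: 0.0001
grasp_force: 0.0
time: 7.67
position: [0.52, 0.173, 0.0683]
eef_rot: [3.142, -0.001, -2.764]
wrist_force: [-0.4, 0.2, -0.2]
finger_gap: 0.0002
grasp_force: 0.0
7.7667 [0.52022298 0.1731056  0.06863068] [0.48 0.38 0.23]
scene r 4 (np.int64(271), np.float64(254.0))
scene g 11 (np.float64(267.6363636363636), np.float64(246.9090909090909))
side r 8 (np.float64(199.0), np.int64(209))
side g 24 (np.float64(206.29166666666666), np.float64(204.625))
[0.65697265 0.09141365 0.22527107] [0.64066377 0.07456464 0.22487716] x in mark mm 20.909965138087955
```

```bash
python3 - <<'E'
from h import *
C={n:eyes.camera(n) for n in("scene","side","wrist")}
a=C["scene"]["color"][235:290,300:355];b=C["side"]["color"][230:285,220:275]
cv2.imwrite("pics/z2.png",np.hstack([cv2.resize(i,(400,400),interpolation=cv2.INTER_NEAREST) for i in(a,b)]))
E
```

```text
(no output)
```

View pics/z2.png

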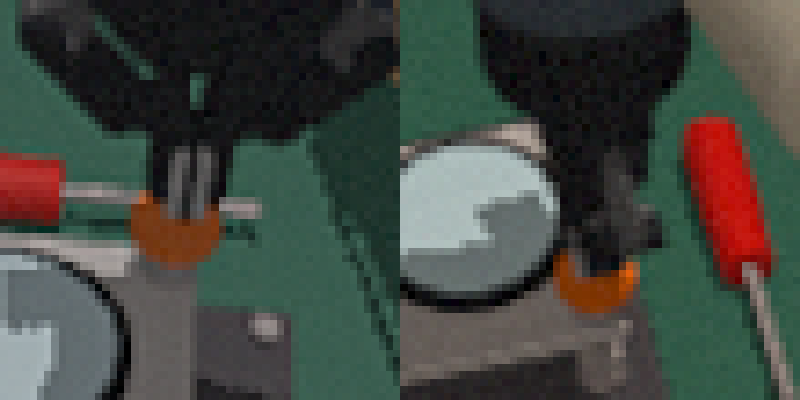

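The fingertips now overlap the pad: scene tip (185,215) against pad centre (176,228) in the crop. They are a few mm above it, so I continue.

```bash
python3 -m creep '[[[0,0,0],[0,0,0.15],0],[[0,0,0],[0,0,0.15],0],[[0,0,0],[0,0,0],0]]';python3 -m creep '[[[0,0,0],[0,0,0.15],0],[[0,0,0],[0,0,0.15],0],[[0,0,0],[0,0,0],0]]'; python3 e.py
```

```text
time: 8.17
position: [0.52, 0.173, 0.0653]
eef_rot: [3.142, -0.001, -2.764]
wrist_force: [0.3, 0.1, -1.6]
finger_gap: -0.0002
grasp_force: 0.0
time: 8.42
position: [0.52, 0.173, 0.0623]
eef_rot: [-3.142, -0.001, -2.764]
wrist_force: [-0.7, 0.3, 0.3]
finger_gap: 0.0001
grasp_force: 0.0
8.5167 [0.52020464 0.17305022 0.06257197] [-0.38 -0.64  0.31]
scene r 4 (np.int64(271), np.float64(254.0))
scene g 8 (np.float64(268.875), np.float64(246.625))
side r 8 (np.float64(199.0), np.int64(209))
side g 25 (np.float64(206.4), np.float64(204.72))
[0.65697265 0.09141365 0.22527107] [0.63986533 0.07696456 0.22663827] x in mark mm 20.88258572588668
```

```bash
python3 -m creep '[[[0,0,0],[0,0,0.15],0],[[0,0,0],[0,0,0.15],0],[[0,0,0],[0,0,0],0],[[0,0,0],[0,0,0],0]]'; python3 e.py
```

```text
time: 8.85
position: [0.5203, 0.1731, 0.0599]
eef_rot: [-3.142, 0.0, -2.764]
wrist_force: [-1.4, -0.8, 2.4]
finger_gap: -0.0001
grasp_force: 1.5
8.95 [0.52027646 0.1731604  0.05995983] [-1.07 -0.77  3.77]
scene r 6 (np.int64(271), np.float64(253.66666666666666))
scene g 11 (np.float64(267.45454545454544), np.float64(247.27272727272728))
side r 9 (np.float64(200.0), np.int64(209))
side g 27 (np.float64(206.33333333333334), np.float64(204.55555555555554))
[0.65474832 0.09017492 0.22379907] [0.64088303 0.07403822 0.22411611] x in mark mm 18.367648813597253
```

Contact. The pointer starts to move, so I press further in small steps.

```bash
python3 -m creep '[[[0,0,0],[0.04,0,0.15],0],[[0,0,0],[0.05,0,0.15],0],[[0,0,0],[0.05,0,0.15],0],[[0,0,0],[0.04,0,0.15],0],[[0,0,0],[0,0,0],0],[[0,0,0],[0,0,0],0]]'; python3 e.py
```

```text
time: 9.45
position: [0.5186, 0.1725, 0.0539]
eef_rot: [3.142, 0.0, -2.764]
wrist_force: [-3.3, 0.3, 4.9]
finger_gap: 0.0002
grasp_force: 3.0
9.55 [0.51861021 0.17253107 0.05394006] [-3.56 -0.06  6.23]
scene r 4 (np.int64(271), np.float64(250.0))
scene g 12 (np.float64(267.4166666666667), np.float64(247.08333333333334))
side r 9 (np.float64(204.0), np.int64(208))
side g 26 (np.float64(206.23076923076923), np.float64(204.46153846153845))
[0.64478549 0.08518216 0.22324539] [0.64103289 0.07409836 0.22472524] x in mark mm 7.160265311546859
```

```bash
python3 -m creep '[[[0,0,0],[0.06,0,0.1],0],[[0,0,0],[0.06,0,0.1],0],[[0,0,0],[0.06,0,0.1],0],[[0,0,0],[0,0,0],0],[[0,0,0],[0,0,0],0]]'; python3 e.py
```

```text
time: 9.97
position: [0.518, 0.1723, 0.0515]
eef_rot: [-3.142, 0.003, -2.763]
wrist_force: [-0.7, 0.8, 5.6]
finger_gap: 0.0002
grasp_force: 3.2
10.0667 [0.51803101 0.17235207 0.05153158] [-0.59  1.06  6.99]
scene r 4 (np.int64(271), np.float64(249.0))
scene g 9 (np.float64(268.1111111111111), np.float64(246.88888888888889))
side r 9 (np.float64(205.0), np.int64(208))
side g 23 (np.float64(206.47826086956522), np.float64(204.52173913043478))
[0.64211958 0.08407223 0.22279412] [0.64017341 0.07520463 0.22538596] x in mark mm 4.73014844267825
```

```bash
python3 -m creep '[[[0,0,0],[0.02,0,0.1],0],[[0,0,0],[0.03,0,0.1],0],[[0,0,0],[0,0,0],0],[[0,0,0],[0,0,0],0],[[0,0,0],[0,0,0],0],[[0,0,0],[0,0,0],0]]'; python3 e.py;  python3 -m creep '[[[0,0,0],[0,0,0],0],[[0,0,0],[0,0,0],0],[[0,0,0],[0,0,0],0],[[0,0,0],[0,0,0],0],[[0,0,0],[0,0,0],0],[[0,0,0],[0,0,0],0],[[0,0,0],[0,0,0],0],[[0,0,0],[0,0,0],0]]'; python3 d.py pics/d3.png
```

```text
time: 10.57
position: [0.5177, 0.1722, 0.0497]
eef_rot: [3.142, 0.003, -2.763]
wrist_force: [-1.1, 0.7, 7.7]
finger_gap: 0.0
grasp_force: 3.6
10.6667 [0.51761835 0.17218845 0.04968333] [-1.    0.81  7.42]
scene r 4 (np.int64(271), np.float64(248.0))
scene g 10 (np.float64(267.9), np.float64(246.7))
side r 9 (np.float64(206.5), np.int64(208))
side g 22 (np.float64(206.4090909090909), np.float64(204.1818181818182))
[0.6384148  0.08229948 0.22136286] [0.64041442 0.07476082 0.22613377] x in mark mm 0.5666782793362732
time: 11.33
position: [0.5176, 0.1722, 0.0497]
eef_rot: [3.142, 0.003, -2.763]
wrist_force: [-2.0, 0.5, 6.9]
finger_gap: 0.0002
grasp_force: 3.6
cm [-0.3997  0.0345 -4.6315] 11.3333 [-2.0467  0.4789  6.887 ] [0.5176 0.1722 0.0497]
[([245, 248, 67, 45, 648], array([274.0108, 267.9429]), array([0.5072, 0.1647, 0.087 ]))]
```

View pics/d3.png

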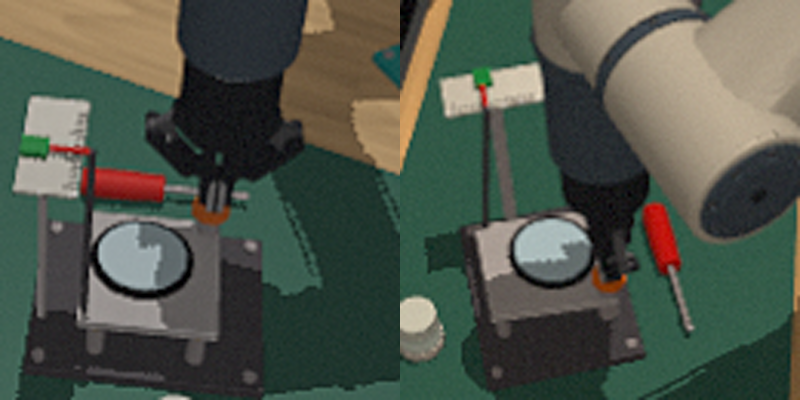

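The pointer tip points straight at the green marker in both views (crop (50,149)/(35,146) and (484,85)/(483,76)), and it was held for over 1 s. Now I release.

```bash
python3 -m creep '[[[0,0,0],[-0.1,0,-0.3],0],[[0,0,0],[-0.1,0,-0.4],0],[[0,0,0],[-0.1,0,-0.5],0],[[0,0,0],[0,0,-1],0],[[0,0,0],[0,0,-2],0],[[0,0,0],[0,0,-3],0],[[0,0,0],[0,0,-3],0],[[0,0,0],[0,0,0],0]]'; python3 -m creep '[[[0,0,0],[0,0,-3],0],[[0,0,0],[0,0,0],0],[[0,0,0],[0,0,0],0],[[0,0,0],[0,0,0],0],[[0,0,0],[0,0,0],0],[[0,0,0],[0,0,0],0],[[0,0,0],[0,0,0],0]]'; python3 e.py
```

```text
time: 12.15
position: [0.5224, 0.1736, 0.1574]
eef_rot: [-3.141, 0.01, -2.763]
wrist_force: [1.5, 0.4, 1.7]
finger_gap: -0.0
grasp_force: 0.0
time: 12.73
position: [0.5189, 0.1725, 0.18]
eef_rot: [-3.141, -0.001, -2.764]
wrist_force: [0.1, 0.1, 0.3]
finger_gap: 0.0001
grasp_force: 0.0
12.8333 [0.51904355 0.17259698 0.18026428] [ 1.19 -0.27 -0.17]
scene r 4 (np.int64(271), np.float64(254.0))
scene g 11 (np.float64(267.54545454545456), np.float64(246.54545454545456))
side r 8 (np.float64(199.0), np.int64(209))
side g 23 (np.float64(206.30434782608697), np.float64(204.73913043478262))
[0.65697265 0.09141365 0.22527107] [0.64039202 0.07450158 0.22507267] x in mark mm 21.187425478582835
```

The pointer is back at its exact rest pixels and the marker is unchanged.

```bash
python3 -c "
from workcell import env
print(env.close_job())"
```

```text
the job is handed in; nothing more can be done
None
```

I pressed the orange pad until the pointer was level with the green marker and held it there for about a second, then let go; the pointer returned to its rest position, and the job is handed in with no verdict shown.

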